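Line up a shear box with a drift and pin it

TASK

The two halves of the shear box are out of line, so its locking bolt cannot go in. Take the tapered drift from the rack, work it down into the locking hole until its shoulder sits on the box so that it draws the upper hole into line with the hidden lower one, then put the drift back standing fully home in a free hole of the rack and put the locking bolt fully home in the locking hole in its place. Work gently, letting the drift find its own way sideways: move the box only with the drift and never with the gripper, force neither the drift nor the bolt, and leave everything else where it is.

Things in the scene. Friction and masses are not known exactly. Their poses are not given: they have to be found in the camera images.
- shear_box: the shear box's lower half in its fixed carriage (two low side bars, an end bar and push rod at +x). The lower half is aluminium, 150 x 110 x 45 mm, clamped immovably, with a 60 mm square chamber and, towards -x, a 22 mm through-hole, the locking hole. Origin: the carriage's middle on the bench, x along the length. It does not tell where the lower half's hole is: see upper_hole
- upper_guide: the shear box's upper half and its four thin guide posts; same origin and axes as shear_box. The upper half is steel, 150 x 110 mm, 16 mm thick, lies on the lower half, top face 61 mm above the bench, with the same chamber and 22 mm locking hole and a 12 mm rib on top at +x. It slides level in x and y with about 3 N of friction, up to 14 mm from its start, and stays where left
- upper_hole (a point): centre of the upper half's 22 mm locking hole at its top face; moves with the upper half. At the start the lower half's hole lies 4 to 10 mm from it towards the box's -x and up to 6 mm to either side in y; that is not measured, is only partly seen through the upper hole, and must be felt for
- drift: tapered steel drift, 270 to 450 g, in the rack: tip 6 mm across, tapering over 36 mm up to 21.2 mm, then 20 mm parallel, then a shoulder: a round collar 40 mm across and 4 mm thick, then a 22 mm square grip 50 mm tall with a 10 mm tall round button on top. The tallest in the rack. Origin at the tip, z up, x and y square to the grip's flats
- drift_shoulder (a point): on the drift's axis at its shoulder, the underside of the collar, 56 mm above the tip
- bolt: steel locking bolt, 220 to 370 g, in the rack: plain 20 mm shank 40 mm long with a 3 mm chamfer at the foot, then a round collar 40 mm across and 5 mm thick, then a 22 mm square head 36 mm tall. Origin at the foot, z up, x and y square to the head's flats
- bolt_shoulder (a point): on the bolt's axis at the underside of the collar, 40 mm above the foot
- rack: fixed steel rack, 60 x 215 mm, its top plate 6 mm thick with the upper face 60 mm above the bench and three 26 mm holes in a row 70 mm apart along its y axis; drift, bolt and tamper hang in them by their shoulders, in any order. Origin under its centre
- rack_hole0 (a point): centre of the rack's first hole at the upper face of the top plate, rack y = -70 mm
- rack_hole1 (a point): centre of the rack's middle hole at the upper face of the top plate, rack y = 0 mm
- rack_hole2 (a point): centre of the rack's third hole at the upper face of the top plate, rack y = 70 mm
- tamper: wooden-handled tamping rod, round handle 36 mm across and 60 mm tall, standing in one of the three holes of the rack; origin at the rod's foot, 45 mm below the handle; a bystander
- porous_stone: grey porous stone disc 60 mm across, 10 mm thick, flat on the bench; a bystander
- load_weight: brass disc weight 70 mm across, 30 mm tall; a bystander
- sample_tin: closed aluminium sample tin 66 mm across, 50 mm tall; a bystander
- spatula: steel spatula 200 mm long lying on the bench; a bystander
- dish: white ceramic dish 100 mm across, 35 mm tall; a bystander
- brush: bench brush 200 mm long lying on the bench; a bystander
There are look-alikes about, which are no part of the job. What is shaped like the rack but purple is not meant.

How it is judged:
By the outcome, as a careful person would: the job done as asked, in the order asked, and still so for the second after the job is handed in, with the robot touching nothing.
It also fails if it takes over 72 s, if anything falls off the work surface, if the arm or the gripper's body presses on something with over 40 N, if the wrist force passes 120 N, or if a joint passes its speed limit or range.

ROBOT

A 7-joint arm with a two-finger parallel gripper is mounted at the origin on the work surface. World frame = base frame: x ahead of the robot, y to its left, z up, the work surface at z = 0. Lengths are in m, angles in rad, forces in N, time in s.
With the tool pointing down it reaches from about 0.4 to 0.9 m from the base axis. Payload 5.5 kg.
Tool frame: the origin (TCP) lies at the very end of the fingers, on their centre line; the grasp point (between the pads) lies 19 mm behind it; z points along the fingers, y is the line along which they close (so a half turn about z gives the same grasp; the last joint's range is limited). The gripper opens to 85 mm and grips with 20 to 120 N. Pads are 22 mm wide; open, the fingers measure 114 mm over their backs; the gripper's body (76 mm by 85 mm) begins 54 mm behind the grasp point. The pads swing forward as they close: fully open they stand 13 mm farther back than shut.
Start: joints at [-1.035, 0.501, -0.427, 1.55, 0.221, 1.138, -0.21], TCP at [0.175, 0.626, 0.231] pointing down, gripper open.
Joint ranges: [-2.88, 2.88], [-0.31, 2.03], [-1.54, 1.56], [0.2, 2.42], [-1.41, 4.55], [0.19, 2.02], [-2.57, 2.57]. Speed limits (rad/s): [2.57, 2.57, 3.14, 3.14, 3.14, 3.14, 3.14].

INTERFACE

Orientations are given as a unit quaternion [w, x, y, z].
In Python, from bench import * gives the robot as it stands. The module is installed in compiled form; this text tells all that it offers.
- The arm moves only by the tool send_rows, never from a script. Its arguments are lists of equal length, an entry for each row: "delta_pos": the shift along the world's x, y, z normalised to -1 to 1, where 1 is 75 cm, a list of three; "rot": the turn, a rotation vector about the world's x, y, z normalised to -1 to 1, where 1 is 1.5 rad, a list of three; "hand": the opening, from 0 (shut) to 1 (fully open). A call has 1 to 10 rows; each row shifts and turns the commanded pose from where the row before left it; what a row does not reach is not made up. A row lasts 1/10 s, in which the tool goes at most 50 mm and 8.59 degrees, less where a joint would pass 70% of its speed; a pose out of reach is approached as far as the arm can. A call with a number of a shift or a turn outside -1 to 1 is refused whole. A call with a gripper value outside its range is refused whole. The fingers move at their own pace and stop on an object; "force" is the grip in N (left out, the last holds). Time passes only in rows, so rows that do not move let the fingers close. It gives the time, the measured TCP pose, the force, the opening and the grip force at its end, in the units of the state.
- read_state(): the state, without advancing time (a new reading comes with each control period).
- grab_frame(name): name is "scene" or "top"; returns a dict with "pixels" (400x640x3 uint8, red, green, blue), "mtx" (3x3 intrinsics, pixels), "xyz" and "orientation" of the camera in the world. Camera axes: x right, y down, z forward; pixel columns grow to the right and rows downward; lengths in m; the calibration is good to about 2 mm. A picture is of the moment at which its call begins. There is no depth.
- finish_job(): hands the job in; it is judged then, once.
Trained networks look in a picture, given as the dict that the camera call returned (one of the last four; its "shot" number tells which), for a name from the list of things; names that differ only in an ending like _2 or _b are one class to them, and where a whole thing is asked for, a point or a joint stands for the part that bears it (a point fixed in the world has none). Each returns a list of dicts, best first, with "conf" (0 to 1); they miss things now and then, are a little off and sometimes report something else, mostly with a low value. They report only what shows in the picture. A call takes as long as a camera call. They do not tell look-alikes from the thing itself.
- spot_in(name, picture): "position" ([column, row] as shares, 0 to 1, of the picture: columns of its width, rows of its height, amid what is visible of it).
- cut_out(name, picture): "mask" (400x640 bool, what is visible of it) and "position" ([column, row] as shares, 0 to 1, of the picture: columns of its width, rows of its height, amid what is visible of it).
- landmark_of(name, picture): "position" ([column, row] as shares, 0 to 1, of the picture: columns of its width, rows of its height: a listed point, or the origin of a listed thing).
The state is a dict: "clock": time; "qpos": joint angles; "qd": joint speeds; "tau": joint torques, N m; "position": TCP position; "tcp_rot": TCP orientation; "contact_force": force on the tool from outside, world axes, zero at the start; "wrist_torque": the same for the moment, N m; "gripper_width": finger opening in m; "finger_force": force on a finger pad.
Only numpy, scipy, OpenCV 4.12 (cv2) and the standard library are available. Lean on these libraries where they do the work, as an engineer would, in place of code of your own. Each camera call takes 0.05 s, during which the arm holds its last target. There are 200 camera calls.

## Working session

There is one attempt and no reset: what is moved stays moved. The work goes in short steps, Python scripts to look and compute and a tool call to move; the robot and the scene stay as the last step left them, time stands still between calls to the robot, and variables do not carry over. Pictures are saved under pics/ and viewed, at most 10 in all, crops included, and the job is handed in when it is done.

Besides the shell and the picture viewer there is one more tool, called after ">>>" by a JSON object that holds its "api" and its "payload". send_rows: Moves the arm, as the interface text tells. Its arguments: {"type":"object","properties":{"delta_pos":{"type":"array"},"rot":{"type":"array"},"hand":{"type":"array"},"force":{"type":"number"}},"required":["delta_pos","rot","hand"]}

```bash
mkdir -p pics
cat > h.py <<'E'
from bench import *
import numpy as np, cv2
from scipy.spatial.transform import Rotation as R
def rot(q): return R.from_quat([q[1],q[2],q[3],q[0]]).as_matrix()
def ray(p,uv):
    d=np.linalg.inv(p["mtx"])@np.array([uv[0],uv[1],1.]); return rot(p["orientation"])@d
def on_z(p,uv,z):
    d=ray(p,uv); o=np.array(p["xyz"]); return o+d*(z-o[2])/d[2]
def proj(p,X):
    c=p["mtx"]@(rot(p["orientation"]).T@(np.array(X)-p["xyz"])); return c[:2]/c[2]
def px(d): return np.array(d["position"])*[640,400]
def tri(p1,u1,p2,u2):
    A=[];b=[]
    for p,u in((p1,u1),(p2,u2)):
        d=ray(p,u);d/=np.linalg.norm(d);M=np.eye(3)-np.outer(d,d);A.append(M);b.append(M@np.array(p["xyz"]))
    return np.linalg.lstsq(np.vstack(A),np.hstack(b),rcond=None)[0]
E
python3 - <<'E'
from h import *
np.set_printoptions(precision=4,suppress=True)
s=grab_frame("scene");t=grab_frame("top")
for n,p in(("scene",s),("top",t)):
    cv2.imwrite(f"pics/{n}0.png",p["pixels"][:,:,::-1]); print(n,p["xyz"],p["orientation"],p["mtx"][0][0])
Z=dict(upper_hole=.061,drift=.004,drift_shoulder=.06,bolt=.02,bolt_shoulder=.06,rack=0,rack_hole0=.06,rack_hole1=.06,rack_hole2=.06,tamper=.015,shear_box=0)
for k,z in Z.items():
    for n,p in(("scene",s),("top",t)):
        print(k,n,[(round(d["conf"],2),px(d).round(1),on_z(p,px(d),z)[:2]) for d in landmark_of(k,p)[:3]])
st=read_state();print(st)
E
```

```text
scene [0.9396 0.6971 0.9225] [-0.092   0.2435  0.9094 -0.3243] 400.87931050968604
top [0.5165 0.0725 1.1971] [ 0.0222 -0.702   0.7118 -0.0089] 369.0148650005675
upper_hole scene [(0.95, array([302. , 140.9]), array([ 0.51  , -0.1517]))]
upper_hole top [(0.75, array([401.2, 218.8]), array([ 0.5203, -0.1435]))]
drift scene [(0.59, array([365.2, 258.1]), array([0.5536, 0.278 ])), (0.26, array([364.3, 247.2]), array([0.5365, 0.2484]))]
drift top [(0.54, array([270.5, 213.6]), array([0.543 , 0.2673]))]
drift_shoulder scene [(0.62, array([363.3, 246.1]), array([0.5613, 0.2717]))]
drift_shoulder top [(0.55, array([264.3, 210.1]), array([0.5529, 0.2774]))]
bolt scene [(0.44, array([340.7, 217.3]), array([0.5456, 0.1405]))]
bolt top [(0.58, array([310.4, 213.5]), array([0.5413, 0.1371]))]
bolt_shoulder scene [(0.54, array([336.8, 206.9]), array([0.5534, 0.1294]))]
bolt_shoulder top [(0.7, array([306.4, 211.1]), array([0.548 , 0.1472]))]
rack scene [(0.92, array([350.5, 238.9]), array([0.5526, 0.2051])), (0.56, array([476.3, 322.6]), array([0.4215, 0.5565]))]
rack top [(0.8, array([289., 212.]
[... 1361 characters left out ...]
rray([0.5521, 0.2172]))]
shear_box scene [(0.65, array([290.2, 167.3]), array([ 0.5714, -0.1213]))]
shear_box top [(0.92, array([395.1, 201.3]), array([ 0.5774, -0.1366]))]
{'clock': 1.2, 'qpos': array([-1.0348,  0.5009, -0.427 ,  1.5504,  0.2208,  1.1383, -0.2103]), 'qd': array([-0.0009, -0.0009, -0.0013,  0.0012, -0.0006, -0.0022, -0.002 ]), 'tau': array([ -0.0008, -56.9366,  -5.8109, -28.1338,   0.0127,   0.0016,
        -0.    ]), 'position': array([0.1751, 0.626 , 0.2313]), 'tcp_rot': array([-0.    ,  0.136 ,  0.9907,  0.    ]), 'contact_force': array([0.0287, 0.494 , 0.127 ]), 'wrist_torque': array([-0.0267,  0.0512, -0.0162]), 'finger_force': 0.0, 'gripper_width': 0.08569362958050335}
```

View pictures.

Run:
```python
import cv2,numpy as np
s=cv2.imread("pics/scene0.png");t=cv2.imread("pics/top0.png")
a=cv2.resize(s[100:350,240:560],(768,600),interpolation=cv2.INTER_CUBIC);cv2.imwrite("pics/s1.png",a)
b=cv2.resize(t[150:300,130:450],(800,375),interpolation=cv2.INTER_CUBIC)
cv2.imwrite("pics/t1.png",b)
```

```text
(no output)
```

View pics/s1.png

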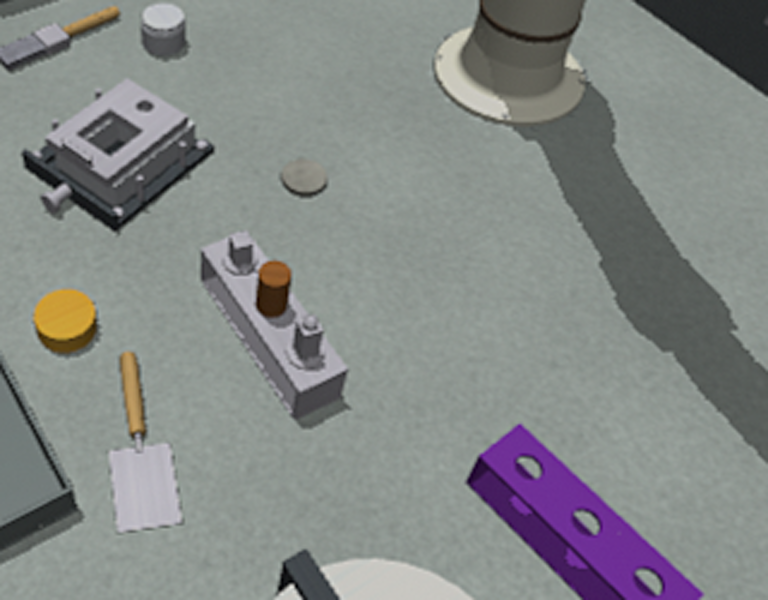

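View pics/t1.png

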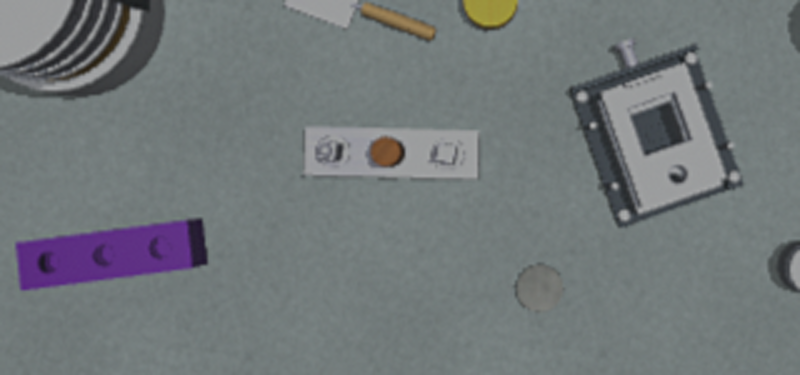

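```bash
python3 - <<'E'
import cv2,numpy as np
s=cv2.imread("pics/scene0.png");t=cv2.imread("pics/top0.png")
def c(i,x,y,k):
    w,h=400//k,300//k
    return cv2.resize(i[y:y+h,x:x+w],(400,300),interpolation=cv2.INTER_CUBIC)
m=np.vstack([np.hstack([c(t,248,182,5),c(t,375,190,8)]),np.hstack([c(s,320,190,5),c(s,275,122,8)])])
cv2.imwrite("pics/m1.png",m)
E
python3 - <<'E'
from h import *
np.set_printoptions(precision=4,suppress=True)
t=grab_frame("top");s=grab_frame("scene")
m=cut_out("rack",t)
for d in m[:2]:
    P=np.argwhere(d["mask"])[:,::-1]
    W=np.array([on_z(t,u,.06)[:2] for u in P])
    r=cv2.minAreaRect((W*1000).astype(np.float32)); print(d["conf"],r)
for k in("drift","bolt","tamper","upper_guide"):
  for p in (t,s):
    for d in cut_out(k,p)[:1]:
      P=np.argwhere(d["mask"]); print(k,d["conf"],P.min(0),P.max(0),px(d))
hs={}
g=s["pixels"].astype(int).sum(2)//3
print(g[134:148,292:312])
g=t["pixels"].astype(int).sum(2)//3
print(g[212:226,393:410])
E
```

```text
0.97 ((429.7889709472656, 558.7661743164062), (60.72947692871094, 235.00502014160156), 6.578144073486328)
0.57 ((550.7088623046875, 208.82542419433594), (213.61669921875, 58.6837158203125), 89.1732406616211)
drift 0.72 [166 359] [239 425] [392.384 203.6  ]
drift 0.71 [232 360] [252 374] [370.368 243.6  ]
bolt 0.58 [205 303] [217 314] [309.184 212.   ]
bolt 0.52 [198 334] [214 346] [340.672 208.8  ]
tamper 0.75 [209 347] [232 361] [351.296 221.8  ]
upper_guide 0.95 [176 366] [231 421] [396.032 207.2  ]
upper_guide 0.69 [133 260] [179 317] [292.48 153.32]
[[174 175 175 170 158 149 147 148 147 146 147 150 149 148 146 144 145 146
  148 150]
 [175 177 178 178 173 163 153 147 146 146 148 150 150 148 146 144 146 149
  149 149]
 [177 178 176 176 176 177 170 157 149 145 145 148 149 146 143 144 147 148
  149 148]
 [178 177 175 175 176 176 177 173 165 155 147 147 147 145 145 146 147 148
  152 151]
 [177 175 175 175 175 175 174 175 178 174 162 152 149 148 148 147 148 150
  151 150]
 [176 175 175 176 175 174 175 176 177 178 175 169 162 155 149 147 146 148
  148 147]
 [175 176 174 174 176 178 180 
[... 945 characters left out ...]
156 157 156 147 134 118 104 102 131 154 158 157 157 156 156]
 [156 156 156 157 152 148 147 144 115  88  89 129 154 158 156 156 157]
 [156 157 157 158 147 148 154 156 151 118  81  98 148 157 156 156 156]
 [156 156 157 157 130 101  96 103 125 117  84  82 145 158 157 156 156]
 [156 156 158 157 118  63  45  53  73  86  71  91 147 158 156 156 156]
 [156 156 157 159 138  79  42  42  46  56  63 114 152 157 156 156 156]
 [157 156 157 158 155 121  76  53  52  58  98 143 157 158 156 157 156]
 [156 156 156 157 158 152 136 115 118 128 144 156 158 157 156 156 156]
 [156 156 156 156 157 158 157 150 152 156 158 158 156 156 156 157 156]
 [156 156 155 157 157 157 158 157 158 157 157 156 156 157 156 158 159]]
```

View pics/m1.png

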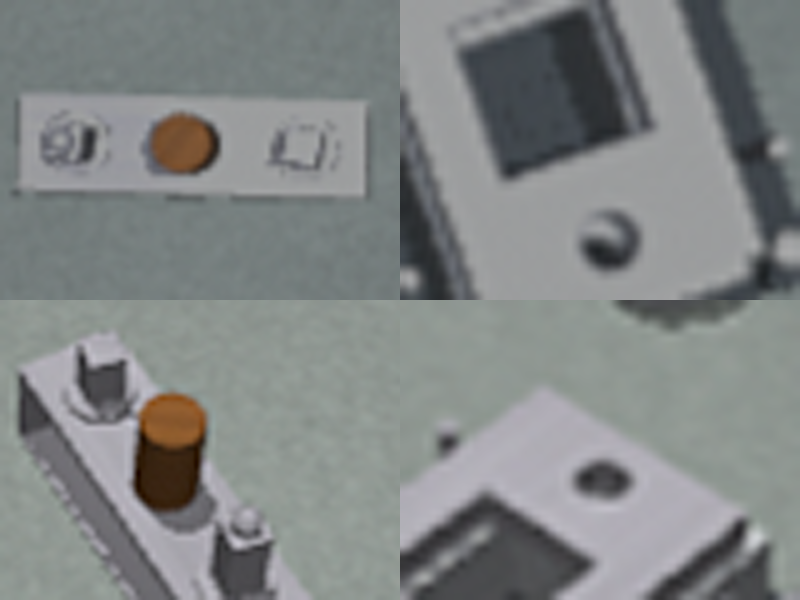

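```bash
cat > fit.py <<'E'
from h import *
np.set_printoptions(precision=4,suppress=True)
s=grab_frame("scene");t=grab_frame("top")
G=[]
for p in(s,t):
    g=cv2.GaussianBlur(cv2.cvtColor(p["pixels"],cv2.COLOR_RGB2GRAY).astype(np.float32),(0,0),.7)
    G.append((p,np.hypot(cv2.Sobel(g,5,1,0),cv2.Sobel(g,5,0,1))))
def val(g,uv): return cv2.remap(g,uv[:,0].astype(np.float32),uv[:,1].astype(np.float32),1).ravel()
def pj(p,X):
    c=(X-p["xyz"])@rot(p["orientation"])@p["mtx"].T; return c[:,:2]/c[:,2:]
def fit(x,y,z0,z1):
    res=[]
    q=np.linspace(-.011,.011,12)
    sq=np.vstack([np.c_[q,0*q+.011],np.c_[q,0*q-.011],np.c_[0*q+.011,q],np.c_[0*q-.011,q]])
    cs=np.array([[a,b] for a in(-.011,.011) for b in(-.011,.011)])
    zz=np.linspace(z0,z1,12)
    V=np.vstack([np.c_[np.tile(c,(12,1)),zz] for c in cs])
    M=np.vstack([np.c_[sq,0*sq[:,0]+z1],V])
    for yaw in np.deg2rad(np.arange(-45,45,3)):
        Rz=np.array([[np.cos(yaw),-np.sin(yaw),0],[np.sin(yaw),np.cos(yaw),0],[0,0,1]])
        N=M@Rz.T
        for dx in np.arange(-.005,.0051,.001):
            for dy in np.arange(-.005,.0051,.001):
                X=N+[x+dx,y+dy,0]
                res.append((sum(val(g,pj(p,X)).mean() for p,g in G),np.degrees(yaw),x+dx,y+dy))
    res.sort(reverse=True); by={}
    for r in res: by.setdefault(round(r[1]),r)
    return [np.array(r) for r in list(by.values())[:5]]
print("drift",*fit(.5517,.2788,.064,.114),sep="\n")
print("bolt",*fit(.5497,.1388,.065,.101),sep="\n")
for p,u in((s,(299.95,143.8)),(t,(400.6,219.4))): print("hole",on_z(p,u,.061))
print("tri hole",tri(s,(299.95,143.8),t,(400.6,219.4)))
print("lower edge",on_z(t,(399,219.1),.045))
# carriage/upper yaw
d=cut_out("upper_guide",t)[0]
P=np.argwhere(d["mask"])[:,::-1]
print("upper",cv2.minAreaRect(np.array([on_z(t,u,.061)[:2]*1000 for u in P]).astype(np.float32)))
E
python3 fit.py
```

```text
drift
[257.7394 -21.       0.5557   0.2788]
[257.2181 -24.       0.5557   0.2788]
[256.0561 -18.       0.5557   0.2788]
[254.0533 -27.       0.5557   0.2788]
[252.2939 -15.       0.5557   0.2788]
bolt
[242.4319 -36.       0.5497   0.1428]
[239.8484 -39.       0.5497   0.1428]
[238.0048 -33.       0.5497   0.1428]
[236.806  -42.       0.5487   0.1418]
[235.5443 -21.       0.5497   0.1378]
hole [ 0.522  -0.1432  0.061 ]
hole [ 0.5185 -0.1416  0.061 ]
tri hole [ 0.5201 -0.1428  0.0601]
lower edge [ 0.5195 -0.1397  0.045 ]
upper ((569.1995239257812, -130.25115966796875), (151.39810180664062, 128.38522338867188), 20.10871124267578)
```

>>> {"api": "send_rows", "payload": {"delta_pos": [[0.048, -0.044, -0.003], [0.048, -0.044, -0.003], [0.048, -0.044, -0.003], [0.048, -0.044, -0.003], [0.048, -0.044, -0.003], [0.048, -0.044, -0.003], [0.048, -0.044, -0.003], [0.048, -0.044, -0.003], [0.048, -0.044, -0.003], [0.048, -0.044, -0.003]], "rot": [[0, 0, -0.099], [0, 0, -0.099], [0, 0, -0.099], [0, 0, -0.099], [0, 0, -0.099], [0, 0, -0.099], [0, 0, -0.099], [0, 0, -0.099], [0, 0, -0.099], [0, 0, -0.099]], "hand": [0.7, 0.7, 0.7, 0.7, 0.7, 0.7, 0.7, 0.7, 0.7, 0.7], "force": 40}}

```text
clock: 2.9
position: [0.5364, 0.2946, 0.2091]
tcp_rot: [0.0, 0.772, 0.636, 0.0]
contact_force: [0.2, 1.0, 0.0]
gripper_width: 0.0599
finger_force: 0.0
```

>>> {"api": "send_rows", "payload": {"delta_pos": [[0.0235, -0.0208, 0], [0, 0, -0.03], [0, 0, -0.05], [0, 0, -0.05], [0, 0, -0.05], [0, 0, 0], [0, 0, 0], [0, 0, 0], [0, 0, 0]], "rot": [[0, 0, -0.058], [0, 0, -0.058], [0, 0, 0], [0, 0, 0], [0, 0, 0], [0, 0, 0], [0, 0, 0], [0, 0, 0], [0, 0, 0]], "hand": [0.7, 0.7, 0.7, 0.7, 0.7, 0.7, 0, 0, 0], "force": 50}}

```text
clock: 3.8
position: [0.5545, 0.2815, 0.0767]
tcp_rot: [0.0, 0.823, 0.569, 0.002]
contact_force: [-0.5, 1.0, 2.2]
gripper_width: 0.0232
finger_force: 46.5
```

Run:
```python
from h import *
s=grab_frame("scene");t=grab_frame("top")
a=cv2.resize(s["pixels"][190:265,310:410],(800,600),interpolation=cv2.INTER_CUBIC)
cv2.imwrite("pics/g1.png",a[:,:,::-1]); x=read_state();print(x["position"],x["contact_force"],x["gripper_width"],x["finger_force"],x["clock"],x["qpos"])
```

```text
[0.55451505 0.28153396 0.07658814] [-0.6116154  -0.53872569  8.00543639] 0.023158020703278454 46.937827840447426 3.9 [-0.54153326  0.59515959  0.03834236  1.75239442 -0.03053658  0.78979091
 -0.84927618]
```

View pics/g1.png

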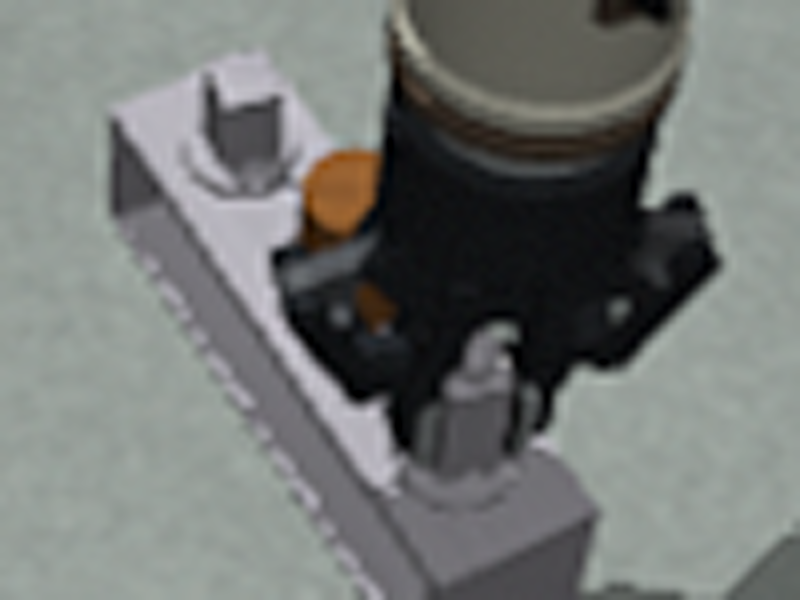

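>>> {"api": "send_rows", "payload": {"delta_pos": [[0, 0, 0.01], [0, 0, 0.04], [0, 0, 0.05], [0, 0, 0.05], [0, 0, 0.04]], "rot": [[0, 0, 0], [0, 0, 0], [0, 0, 0], [0, 0, 0], [0, 0, 0]], "hand": [0, 0, 0, 0, 0]}}

```text
clock: 4.4
position: [0.5528, 0.2803, 0.219]
tcp_rot: [0.0, 0.823, 0.569, 0.001]
contact_force: [0.1, -0.2, -2.5]
gripper_width: 0.0214
finger_force: 49.1
```

>>> {"api": "send_rows", "payload": {"delta_pos": [[-0.005, -0.03, 0], [-0.005, -0.06, 0], [-0.005, -0.064, 0], [-0.005, -0.064, 0], [-0.005, -0.064, 0], [-0.005, -0.064, 0], [-0.005, -0.064, 0], [-0.005, -0.064, 0], [-0.005, -0.05, -0.01], [-0.005, -0.036, -0.03]], "rot": [[0, 0, 0], [0, 0, 0], [0, 0, 0], [0, 0, 0], [0, 0, 0], [0, 0, 0], [0, 0, 0], [0, 0, 0], [0, 0, 0], [0, 0, 0]], "hand": [0, 0, 0, 0, 0, 0, 0, 0, 0, 0]}}

```text
clock: 5.4
position: [0.516, -0.1437, 0.1886]
tcp_rot: [0.002, 0.824, 0.567, 0.002]
contact_force: [1.4, -0.1, -3.2]
gripper_width: 0.0214
finger_force: 49.2
```

>>> {"api": "send_rows", "payload": {"delta_pos": [[0, 0, -0.04], [0, 0, 0], [0, 0, 0]], "rot": [[0, 0, 0], [0, 0, 0], [0, 0, 0]], "hand": [0, 0, 0]}}

```text
clock: 5.7
position: [0.5147, -0.1388, 0.1565]
tcp_rot: [-0.001, 0.822, 0.569, -0.0]
contact_force: [0.5, -0.4, -2.7]
gripper_width: 0.0215
finger_force: 49.2
```

Run:
```python
from h import *
np.set_printoptions(precision=4,suppress=True)
s=grab_frame("scene");t=grab_frame("top")
x=read_state();P=x["position"];print(P,x["tcp_rot"],x["contact_force"],x["wrist_torque"],x["gripper_width"],x["finger_force"],x["clock"],x["qpos"])
tip=P-[0,0,.0726]
print("expected tip px",proj(s,tip),proj(t,tip))
for k in("drift","drift_shoulder","upper_hole"):
    for n,p in(("s",s),("t",t)): print(k,n,[(d["conf"],px(d),on_z(p,px(d),dict(drift=tip[2],drift_shoulder=tip[2]+.056,upper_hole=.061)[k])) for d in landmark_of(k,p)[:2]])
c=lambda p,q,k:cv2.resize(p["pixels"][int(q[1])-300//k:int(q[1])+300//k,int(q[0])-200//k:int(q[0])+200//k],(400,600),interpolation=cv2.INTER_CUBIC)
print("crop origin",proj(s,tip).astype(int)-[20,30],proj(t,tip).astype(int)-[20,30])
cv2.imwrite("pics/h1.png",np.hstack([c(s,proj(s,tip),10),c(t,proj(t,tip),10)])[:,:,::-1])
```

```text
[ 0.5164 -0.1387  0.1578] [0.0006 0.822  0.5694 0.0009] [-0.0203  0.5593 -2.2449] [ 0.0056 -0.0348 -0.0046] 0.021653196362701778 49.196858573476945 5.8 [ 0.0279  0.3563  0.2236  1.9284 -0.1026  0.8656 -0.0548]
expected tip px [301.9622 138.2313] [401.1676 220.0523]
drift s [(0.75, array([302.976, 137.8  ]), array([ 0.5128, -0.1389,  0.0852])), (0.68, array([341.376, 205.   ]), array([0.5506, 0.1466, 0.0852]))]
drift t [(0.54, array([403.584, 219.88 ]), array([ 0.5169, -0.1459,  0.0852]))]
drift_shoulder s [(0.7, array([220.416, 139.92 ]), array([ 0.7514, -0.1919,  0.1412])), (0.59, array([298.688, 122.08 ]), array([ 0.5192, -0.1509,  0.1412]))]
drift_shoulder t [(0.5, array([405.376, 220.8  ]), array([ 0.5142, -0.14  ,  0.1412]))]
upper_hole s [(0.83, array([298.816, 140.8  ]), array([ 0.5186, -0.1572,  0.061 ]))]
upper_hole t [(0.6, array([399.104, 221.32 ]), array([ 0.5126, -0.1369,  0.061 ])), (0.25, array([396.992, 201.92 ]), array([ 0.5723, -0.1318,  0.061 ]))]
crop origin [281 108] [381 190]
```

View pics/h1.png

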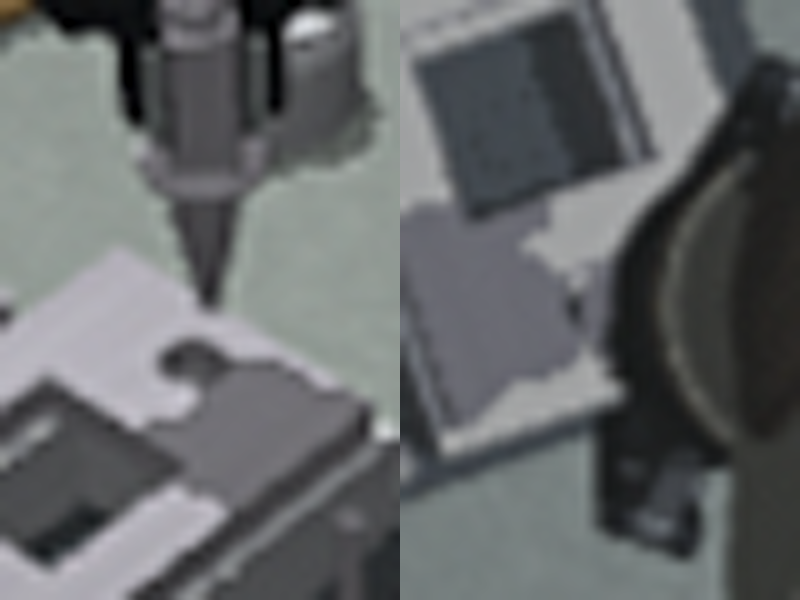

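>>> {"api": "send_rows", "payload": {"delta_pos": [[-0.001, -0.0044, 0], [0, 0, -0.014], [0, 0, -0.014], [0, 0, -0.004], [0, 0, -0.004], [0, 0, 0]], "rot": [[0, 0, 0], [0, 0, 0], [0, 0, 0], [0, 0, 0], [0, 0, 0], [0, 0, 0]], "hand": [0, 0, 0, 0, 0, 0]}}

```text
clock: 6.7
position: [0.5141, -0.1428, 0.1286]
tcp_rot: [-0.0, 0.823, 0.569, -0.0]
contact_force: [-0.0, 0.5, -2.9]
gripper_width: 0.0216
finger_force: 49.3
```

>>> {"api": "send_rows", "payload": {"delta_pos": [[0, 0, -0.004], [0, 0, -0.004], [0, 0, -0.004], [0, 0, -0.002], [0, 0, 0]], "rot": [[0, 0, 0], [0, 0, 0], [0, 0, 0], [0, 0, 0], [0, 0, 0]], "hand": [0, 0, 0, 0, 0]}}

```text
clock: 7.2
position: [0.5144, -0.1429, 0.1186]
tcp_rot: [-0.0, 0.823, 0.569, -0.0]
contact_force: [-0.2, -0.0, -2.5]
gripper_width: 0.0214
finger_force: 49.3
```

>>> {"api": "send_rows", "payload": {"delta_pos": [[0, 0, -0.003], [0, 0, 0], [0, 0, 0]], "rot": [[0, 0, 0], [0, 0, 0], [0, 0, 0]], "hand": [0, 0, 0]}}

```text
clock: 7.5
position: [0.5147, -0.143, 0.1167]
tcp_rot: [0.0, 0.823, 0.569, 0.0]
contact_force: [1.2, -0.1, -3.2]
gripper_width: 0.0222
finger_force: 49.4
```

>>> {"api": "send_rows", "payload": {"delta_pos": [[0, 0, -0.003], [0, 0, 0], [0, 0, 0]], "rot": [[0, 0, 0], [0, 0, 0], [0, 0, 0]], "hand": [0, 0, 0]}}

```text
clock: 7.8
position: [0.5149, -0.1429, 0.1145]
tcp_rot: [0.0, 0.823, 0.569, 0.0]
contact_force: [1.2, -0.3, -2.2]
gripper_width: 0.0214
finger_force: 49.3
```

>>> {"api": "send_rows", "payload": {"delta_pos": [[0, 0, -0.003], [0, 0, 0], [0, 0, 0]], "rot": [[0, 0, 0], [0, 0, 0], [0, 0, 0]], "hand": [0, 0, 0]}}

```text
clock: 8.1
position: [0.5152, -0.1429, 0.1123]
tcp_rot: [0.0, 0.823, 0.569, 0.001]
contact_force: [2.7, 0.9, -1.8]
gripper_width: 0.0217
finger_force: 49.4
```

>>> {"api": "send_rows", "payload": {"delta_pos": [[0, 0, -0.003], [0, 0, 0], [0, 0, 0]], "rot": [[0, 0, 0], [0, 0, 0], [0, 0, 0]], "hand": [0, 0, 0]}}

```text
clock: 8.4
position: [0.5148, -0.143, 0.1099]
tcp_rot: [0.0, 0.823, 0.569, 0.0]
contact_force: [2.6, 0.7, -1.2]
gripper_width: 0.0219
finger_force: 49.6
```

>>> {"api": "send_rows", "payload": {"delta_pos": [[0, 0, -0.003], [0, 0, 0], [0, 0, 0]], "rot": [[0, 0, 0], [0, 0, 0], [0, 0, 0]], "hand": [0, 0, 0]}}

```text
clock: 8.7
position: [0.5144, -0.143, 0.1075]
tcp_rot: [-0.0, 0.823, 0.569, -0.0]
contact_force: [2.6, 0.2, -0.3]
gripper_width: 0.0215
finger_force: 49.6
```

>>> {"api": "send_rows", "payload": {"delta_pos": [[0, 0, -0.003], [0, 0, 0], [0, 0, 0]], "rot": [[0, 0, 0], [0, 0, 0], [0, 0, 0]], "hand": [0, 0, 0]}}

```text
clock: 9.0
position: [0.5142, -0.1429, 0.1051]
tcp_rot: [-0.0, 0.823, 0.569, -0.0]
contact_force: [2.3, 0.3, -1.7]
gripper_width: 0.0215
finger_force: 49.6
```

>>> {"api": "send_rows", "payload": {"delta_pos": [[0, 0, -0.003], [0, 0, 0], [0, 0, 0]], "rot": [[0, 0, 0], [0, 0, 0], [0, 0, 0]], "hand": [0, 0, 0]}}

```text
clock: 9.3
position: [0.5143, -0.1428, 0.1029]
tcp_rot: [-0.0, 0.823, 0.569, -0.0]
contact_force: [3.8, 0.9, -1.1]
gripper_width: 0.0215
finger_force: 49.6
```

>>> {"api": "send_rows", "payload": {"delta_pos": [[0, 0, -0.002], [0, 0, 0], [0, 0, 0]], "rot": [[0, 0, 0], [0, 0, 0], [0, 0, 0]], "hand": [0, 0, 0]}}

```text
clock: 9.6
position: [0.5143, -0.1427, 0.1015]
tcp_rot: [-0.0, 0.823, 0.569, -0.0]
contact_force: [2.5, 1.7, 0.7]
gripper_width: 0.022
finger_force: 49.8
```

>>> {"api": "send_rows", "payload": {"delta_pos": [[0, 0, -0.002], [0, 0, 0], [0, 0, 0]], "rot": [[0, 0, 0], [0, 0, 0], [0, 0, 0]], "hand": [0, 0, 0]}}

```text
clock: 9.9
position: [0.5142, -0.1427, 0.1]
tcp_rot: [-0.0, 0.823, 0.569, -0.0]
contact_force: [1.6, 2.0, 1.4]
gripper_width: 0.021
finger_force: 49.9
```

>>> {"api": "send_rows", "payload": {"delta_pos": [[0, 0, -0.002], [0, 0, 0], [0, 0, 0]], "rot": [[0, 0, 0], [0, 0, 0], [0, 0, 0]], "hand": [0, 0, 0]}}

```text
clock: 10.2
position: [0.5141, -0.1426, 0.0985]
tcp_rot: [-0.0, 0.823, 0.569, -0.0]
contact_force: [0.4, 2.8, 5.0]
gripper_width: 0.022
finger_force: 50.1
```

>>> {"api": "send_rows", "payload": {"delta_pos": [[-0.0007, 0.0007, 0], [0, 0, -0.002], [0, 0, 0], [0, 0, 0]], "rot": [[0, 0, 0], [0, 0, 0], [0, 0, 0], [0, 0, 0]], "hand": [0, 0, 0, 0]}}

```text
clock: 10.6
position: [0.5139, -0.1424, 0.0971]
tcp_rot: [-0.0, 0.823, 0.569, -0.0]
contact_force: [0.8, 2.3, 3.2]
gripper_width: 0.0216
finger_force: 50.0
```

>>> {"api": "send_rows", "payload": {"delta_pos": [[-0.0004, 0.0004, -0.001], [0, 0, -0.001], [0, 0, 0]], "rot": [[0, 0, 0], [0, 0, 0], [0, 0, 0]], "hand": [0, 0, 0]}}

```text
clock: 10.9
position: [0.5136, -0.1423, 0.0956]
tcp_rot: [0.0, 0.823, 0.569, -0.0]
contact_force: [0.7, 1.9, 5.1]
gripper_width: 0.0216
finger_force: 50.2
```

>>> {"api": "send_rows", "payload": {"delta_pos": [[-0.0005, 0.0006, -0.001], [0, 0, -0.001], [-0.0005, 0.0006, -0.001], [0, 0, -0.001], [0, 0, 0]], "rot": [[0, 0, 0], [0, 0, 0], [0, 0, 0], [0, 0, 0], [0, 0, 0]], "hand": [0, 0, 0, 0, 0]}}

```text
clock: 11.4
position: [0.513, -0.1417, 0.0926]
tcp_rot: [0.0, 0.823, 0.569, 0.0]
contact_force: [0.4, 1.0, 2.8]
gripper_width: 0.0215
finger_force: 50.0
```

>>> {"api": "send_rows", "payload": {"delta_pos": [[-0.0005, 0.0005, -0.001], [0, 0, -0.001], [-0.0005, 0.0005, -0.001], [0, 0, -0.001], [0, 0, 0]], "rot": [[0, 0, 0], [0, 0, 0], [0, 0, 0], [0, 0, 0], [0, 0, 0]], "hand": [0, 0, 0, 0, 0]}}

```text
clock: 11.9
position: [0.5124, -0.1408, 0.0894]
tcp_rot: [0.0, 0.823, 0.569, 0.0]
contact_force: [2.6, -0.9, 0.8]
gripper_width: 0.0214
finger_force: 49.7
```

>>> {"api": "send_rows", "payload": {"delta_pos": [[0, 0, -0.001], [0, 0, -0.001], [0, 0, -0.001], [0, 0, 0]], "rot": [[0, 0, 0], [0, 0, 0], [0, 0, 0], [0, 0, 0]], "hand": [0, 0, 0, 0]}}

```text
clock: 12.3
position: [0.5121, -0.1404, 0.0871]
tcp_rot: [-0.0, 0.823, 0.569, -0.0]
contact_force: [2.0, -1.2, 1.1]
gripper_width: 0.0219
finger_force: 49.7
```

>>> {"api": "send_rows", "payload": {"delta_pos": [[0, 0, -0.001], [0, 0, -0.001], [0, 0, 0]], "rot": [[0, 0, 0], [0, 0, 0], [0, 0, 0]], "hand": [0, 0, 0]}}

```text
clock: 12.6
position: [0.5119, -0.1403, 0.0857]
tcp_rot: [-0.0, 0.823, 0.569, -0.0]
contact_force: [1.4, -0.6, 2.3]
gripper_width: 0.0214
finger_force: 49.9
```

>>> {"api": "send_rows", "payload": {"delta_pos": [[-0.0005, 0.0003, -0.001], [0, 0, -0.001], [0, 0, 0]], "rot": [[0, 0, 0], [0, 0, 0], [0, 0, 0]], "hand": [0, 0, 0]}}

```text
clock: 12.9
position: [0.5117, -0.1401, 0.0842]
tcp_rot: [-0.0, 0.823, 0.569, -0.0]
contact_force: [0.7, 0.1, 2.3]
gripper_width: 0.0215
finger_force: 50.0
```

>>> {"api": "send_rows", "payload": {"delta_pos": [[-0.0004, 0.0002, -0.001], [0, 0, -0.001], [0, 0, 0]], "rot": [[0, 0, 0], [0, 0, 0], [0, 0, 0]], "hand": [0, 0, 0]}}

```text
clock: 13.2
position: [0.5114, -0.1399, 0.0827]
tcp_rot: [-0.0, 0.823, 0.569, 0.0]
contact_force: [2.0, 0.6, 2.6]
gripper_width: 0.0216
finger_force: 50.0
```

>>> {"api": "send_rows", "payload": {"delta_pos": [[-0.0003, 0.0002, -0.001], [0, 0, -0.001], [0, 0, 0]], "rot": [[0, 0, 0], [0, 0, 0], [0, 0, 0]], "hand": [0, 0, 0]}}

```text
clock: 13.5
position: [0.5111, -0.1398, 0.081]
tcp_rot: [-0.0, 0.823, 0.569, -0.0]
contact_force: [1.4, 1.0, 1.5]
gripper_width: 0.0216
finger_force: 49.9
```

>>> {"api": "send_rows", "payload": {"delta_pos": [[0, 0, -0.001], [0, 0, -0.001], [0, 0, 0]], "rot": [[0, 0, 0], [0, 0, 0], [0, 0, 0]], "hand": [0, 0, 0]}}

```text
clock: 13.8
position: [0.511, -0.1397, 0.0795]
tcp_rot: [-0.0, 0.823, 0.569, -0.0]
contact_force: [1.5, 1.5, 0.4]
gripper_width: 0.0221
finger_force: 49.9
```

>>> {"api": "send_rows", "payload": {"delta_pos": [[0, 0, -0.001], [0, 0, -0.001], [0, 0, 0]], "rot": [[0, 0, 0], [0, 0, 0], [0, 0, 0]], "hand": [0, 0, 0]}}

```text
clock: 14.1
position: [0.511, -0.1397, 0.0781]
tcp_rot: [-0.0, 0.823, 0.569, -0.0]
contact_force: [0.9, 1.6, 1.3]
gripper_width: 0.0216
finger_force: 49.9
```

>>> {"api": "send_rows", "payload": {"delta_pos": [[0, 0, -0.001], [0, 0, 0], [0, 0, 0]], "rot": [[0, 0, 0], [0, 0, 0], [0, 0, 0]], "hand": [0, 0, 0]}}

```text
clock: 14.4
position: [0.5111, -0.1397, 0.0778]
tcp_rot: [-0.0, 0.823, 0.569, -0.0]
contact_force: [-0.1, 2.6, 5.2]
gripper_width: 0.0217
finger_force: 50.1
```

>>> {"api": "send_rows", "payload": {"delta_pos": [[0, 0, -0.001], [0, 0, 0], [0, 0, 0]], "rot": [[0, 0, 0], [0, 0, 0], [0, 0, 0]], "hand": [0, 0, 0]}}

```text
clock: 14.7
position: [0.5111, -0.1397, 0.0776]
tcp_rot: [-0.0, 0.823, 0.569, 0.0]
contact_force: [-2.4, 2.7, 10.3]
gripper_width: 0.0214
finger_force: 50.5
```

>>> {"api": "send_rows", "payload": {"delta_pos": [[0, 0, 0.006], [0, 0, 0.02], [0, 0, 0.04], [0, 0, 0.044], [0, 0, 0.044], [0, 0, 0.038]], "rot": [[0, 0, 0], [0, 0, 0], [0, 0, 0], [0, 0, 0], [0, 0, 0], [0, 0, 0]], "hand": [0, 0, 0, 0, 0, 0]}}

```text
clock: 15.3
position: [0.51, -0.1404, 0.2214]
tcp_rot: [-0.0, 0.823, 0.568, -0.001]
contact_force: [0.9, -0.5, -3.6]
gripper_width: 0.021
finger_force: 49.7
```

>>> {"api": "send_rows", "payload": {"delta_pos": [[0.005, 0.03, 0], [0.005, 0.06, 0], [0.006, 0.064, 0], [0.006, 0.064, 0], [0.006, 0.064, 0], [0.006, 0.064, 0], [0.006, 0.064, 0], [0.005, 0.064, 0], [0.005, 0.05, 0], [0.005, 0.035, 0]], "rot": [[0, 0, 0], [0, 0, 0], [0, 0, 0], [0, 0, 0], [0, 0, 0], [0, 0, 0], [0, 0, 0], [0, 0, 0], [0, 0, 0], [0, 0, 0]], "hand": [0, 0, 0, 0, 0, 0, 0, 0, 0, 0]}}

```text
clock: 16.3
position: [0.5507, 0.2823, 0.2192]
tcp_rot: [-0.001, 0.822, 0.57, -0.001]
contact_force: [0.1, 0.3, -3.9]
gripper_width: 0.0214
finger_force: 49.5
```

>>> {"api": "send_rows", "payload": {"delta_pos": [[0, 0, 0], [0, 0, -0.02], [0, 0, -0.04], [0, 0, 0], [0, 0, 0]], "rot": [[0, 0, 0], [0, 0, 0], [0, 0, 0], [0, 0, 0], [0, 0, 0]], "hand": [0, 0, 0, 0, 0]}}

```text
clock: 16.8
position: [0.5517, 0.2768, 0.1743]
tcp_rot: [0.0, 0.823, 0.568, -0.002]
contact_force: [-0.7, -0.0, -3.0]
gripper_width: 0.0215
finger_force: 49.6
```

Run:
```python
from h import *
np.set_printoptions(precision=4,suppress=True)
s=grab_frame("scene");t=grab_frame("top")
x=read_state();P=x["position"];print(P,x["tcp_rot"],x["contact_force"],x["clock"])
tip=P-[0,0,.0726]; H=[.5517,.2788,.06]
print("tip px",proj(s,tip),proj(t,tip),"hole px",proj(s,H),proj(t,H))
q=proj(s,tip).astype(int);u=np.array([400,214])
a=cv2.resize(s["pixels"][q[1]-30:q[1]+30,q[0]-20:q[0]+20],(400,600),interpolation=cv2.INTER_CUBIC)
b=cv2.resize(t["pixels"][u[1]-30:u[1]+30,u[0]-20:u[0]+20],(400,600),interpolation=cv2.INTER_CUBIC)
print("origin",q-[20,30],u-[20,30])
cv2.imwrite("pics/r1.png",np.hstack([a,b])[:,:,::-1])
```

```text
[0.5533 0.2785 0.1766] [0.0003 0.823  0.5681 0.0005] [ 0.2804 -0.4079 -3.059 ] 16.9
tip px [369.1539 236.9644] [261.2705 209.5224] hole px [368.0045 246.5366] [263.8581 210.481 ]
origin [349 206] [380 184]
```

View pics/r1.png

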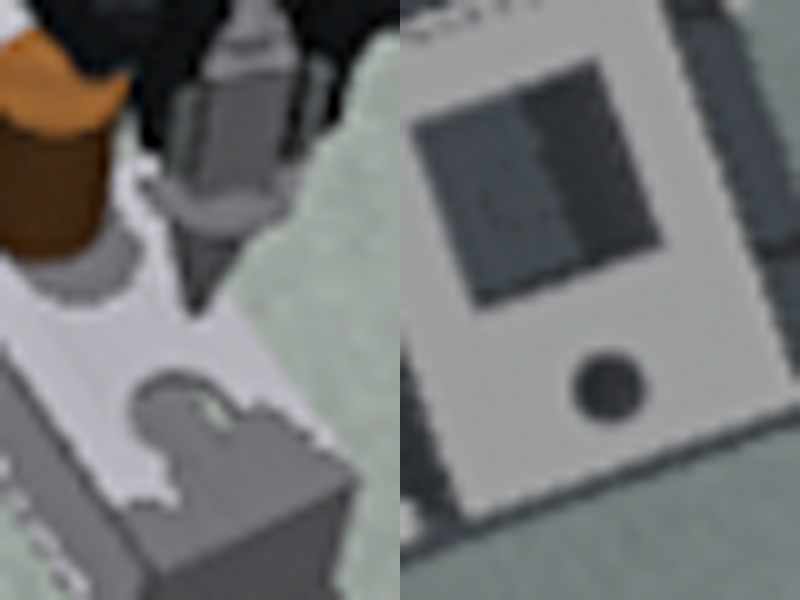

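Run:
```python
from h import *
s=grab_frame("scene")
print(on_z(s,(367.85,236.75),.104),on_z(s,(368,246.5),.06),read_state()["position"])
```

```text
[0.55570966 0.27637084 0.104     ] [0.55164763 0.27870292 0.06      ] [0.55348974 0.27892841 0.17705569]
```

>>> {"api": "send_rows", "payload": {"delta_pos": [[0.0004, 0.002, -0.02], [0, 0, -0.02], [0, 0, -0.02], [0, 0, -0.01], [0, 0, -0.01], [0, 0, 0]], "rot": [[0, 0, 0], [0, 0, 0], [0, 0, 0], [0, 0, 0], [0, 0, 0], [0, 0, 0]], "hand": [0, 0, 0, 0, 0, 0]}}

```text
clock: 17.55
position: [0.552, 0.2804, 0.1142]
tcp_rot: [-0.0, 0.823, 0.569, -0.001]
contact_force: [-0.5, -0.5, -2.3]
gripper_width: 0.0213
finger_force: 49.6
```

>>> {"api": "send_rows", "payload": {"delta_pos": [[0, 0, -0.006], [0, 0, -0.006], [0, 0, -0.004], [0, 0, 0]], "rot": [[0, 0, 0], [0, 0, 0], [0, 0, 0], [0, 0, 0]], "hand": [0, 0, 0, 0]}}

```text
clock: 17.95
position: [0.5525, 0.2807, 0.1034]
tcp_rot: [-0.0, 0.823, 0.569, -0.0]
contact_force: [-0.2, -0.6, -3.1]
gripper_width: 0.0217
finger_force: 49.6
```

>>> {"api": "send_rows", "payload": {"delta_pos": [[0, 0, -0.005], [0, 0, -0.005], [0, 0, -0.005], [0, 0, 0]], "rot": [[0, 0, 0], [0, 0, 0], [0, 0, 0], [0, 0, 0]], "hand": [0, 0, 0, 0]}}

```text
clock: 18.35
position: [0.5523, 0.2805, 0.0918]
tcp_rot: [-0.0, 0.823, 0.569, -0.001]
contact_force: [-0.6, 0.1, -4.2]
gripper_width: 0.022
finger_force: 49.6
```

>>> {"api": "send_rows", "payload": {"delta_pos": [[0, 0, -0.005], [0, 0, -0.005], [0, 0, -0.003], [0, 0, 0], [0, 0, 0]], "rot": [[0, 0, 0], [0, 0, 0], [0, 0, 0], [0, 0, 0], [0, 0, 0]], "hand": [0, 0, 0, 0, 0]}}

```text
clock: 18.85
position: [0.5528, 0.2808, 0.0827]
tcp_rot: [-0.0, 0.823, 0.569, -0.0]
contact_force: [0.1, 1.1, -3.2]
gripper_width: 0.0215
finger_force: 49.6
```

>>> {"api": "send_rows", "payload": {"delta_pos": [[0, 0, -0.004], [0, 0, -0.003], [0, 0, -0.001], [0, 0, 0]], "rot": [[0, 0, 0], [0, 0, 0], [0, 0, 0], [0, 0, 0]], "hand": [0, 0, 0, 0]}}

```text
clock: 19.25
position: [0.5529, 0.2809, 0.0771]
tcp_rot: [-0.0, 0.823, 0.569, 0.0]
contact_force: [-0.8, 0.0, 0.7]
gripper_width: 0.0218
finger_force: 49.9
```

>>> {"api": "send_rows", "payload": {"delta_pos": [[0, 0, -0.001], [0, 0, 0], [0, 0, 0], [0, 0, 0], [0, 0, 0], [0, 0, 0.02], [0, 0, 0.05], [0, 0, 0.06], [0, 0, 0.035]], "rot": [[0, 0, 0], [0, 0, 0], [0, 0, 0], [0, 0, 0], [0, 0, 0], [0, 0, 0], [0, 0, 0], [0, 0, 0], [0, 0, 0]], "hand": [0, 0, 0.65, 0.65, 0.65, 0.65, 0.65, 0.65, 0.65]}}

```text
clock: 20.15
position: [0.5544, 0.2816, 0.2046]
tcp_rot: [0.0, 0.823, 0.569, 0.003]
contact_force: [0.7, 0.8, 0.1]
gripper_width: 0.0554
finger_force: 0.0
```

```bash
sed -i '/^print("drift"/,$d' fit.py
cat >> fit.py <<'E'
print("bolt",*fit(.5502,.1395,.065,.101)[:4],sep="\n")
print("drift",*fit(.5525,.280,.064,.114)[:2],sep="\n")
x=read_state();print(x["position"],x["contact_force"],x["clock"])
o=np.array([330,190])
cv2.imwrite("pics/b1.png",cv2.resize(s["pixels"][190:265,330:390],(480,600),interpolation=cv2.INTER_CUBIC)[:,:,::-1])
E
python3 fit.py
```

```text
bolt
[279.0479  33.       0.5452   0.1445]
[278.3658  36.       0.5452   0.1445]
[276.7491  30.       0.5452   0.1445]
[274.1681  39.       0.5452   0.1445]
drift
[286.5449 -27.       0.5555   0.28  ]
[285.9778 -24.       0.5555   0.28  ]
[0.5561 0.2825 0.2064] [0.1839 0.3815 0.7046] 20.25
```

View pics/b1.png

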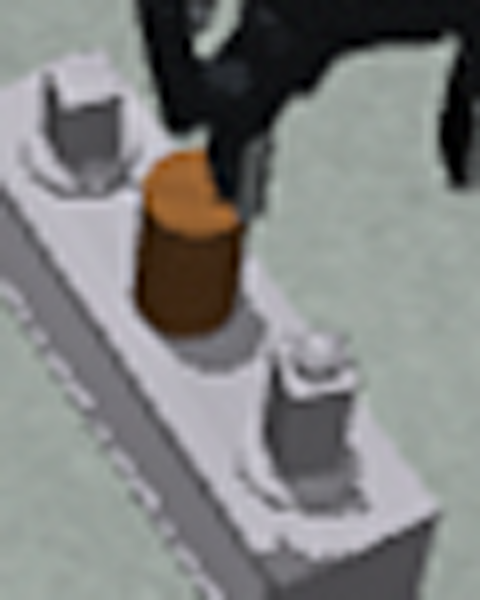

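>>> {"api": "send_rows", "payload": {"delta_pos": [[0, -0.04, 0], [-0.001, -0.06, 0], [-0.0017, -0.055, 0], [0, -0.0325, 0], [0, 0, -0.02], [0, 0, -0.05], [0, 0, -0.05], [0, 0, -0.025], [0, 0, 0], [0, 0, 0]], "rot": [[0, 0, 0], [0, 0, 0], [0, 0, 0], [0, 0, 0], [0, 0, 0], [0, 0, 0], [0, 0, 0], [0, 0, 0], [0, 0, 0], [0, 0, 0]], "hand": [0.65, 0.65, 0.65, 0.65, 0.65, 0.65, 0.65, 0.65, 0.65, 0.65]}}

```text
clock: 21.25
position: [0.5508, 0.1402, 0.0913]
tcp_rot: [-0.0, 0.823, 0.569, -0.0]
contact_force: [0.3, -0.8, 0.4]
gripper_width: 0.0554
finger_force: 0.0
```

>>> {"api": "send_rows", "payload": {"delta_pos": [[0, 0, -0.014], [0, 0, -0.012], [0, 0, 0], [0, 0, 0], [0, 0, 0], [0, 0, 0], [0, 0, 0]], "rot": [[0, 0, 0], [0, 0, 0], [0, 0, 0], [0, 0, 0], [0, 0, 0], [0, 0, 0], [0, 0, 0]], "hand": [0.65, 0.65, 0.65, 0, 0, 0, 0], "force": 50}}

```text
clock: 21.95
position: [0.5508, 0.1407, 0.0721]
tcp_rot: [-0.0, 0.822, 0.569, 0.0]
contact_force: [-2.1, 0.3, 5.3]
gripper_width: 0.0217
finger_force: 48.7
```

>>> {"api": "send_rows", "payload": {"delta_pos": [[0, 0, 0], [0, 0, 0]], "rot": [[0, 0, 0], [0, 0, 0]], "hand": [0, 0]}}

```text
clock: 22.15
position: [0.5508, 0.1407, 0.0721]
tcp_rot: [-0.0, 0.822, 0.569, 0.0]
contact_force: [-3.7, 1.2, 5.9]
gripper_width: 0.0215
finger_force: 48.8
```

>>> {"api": "send_rows", "payload": {"delta_pos": [[0, 0, 0.01], [0, 0, 0.03], [0, 0, 0.045], [0, 0, 0.035]], "rot": [[0, 0, 0], [0, 0, 0], [0, 0, 0], [0, 0, 0]], "hand": [0, 0, 0, 0]}}

```text
clock: 22.55
position: [0.5509, 0.1396, 0.1627]
tcp_rot: [0.0, 0.823, 0.568, -0.0]
contact_force: [0.6, 0.4, -1.9]
gripper_width: 0.0212
finger_force: 48.5
```

>>> {"api": "send_rows", "payload": {"delta_pos": [[-0.006, -0.03, 0], [-0.008, -0.05, 0], [-0.008, -0.06, 0], [-0.008, -0.06, 0], [-0.008, -0.06, 0], [-0.008, -0.06, 0], [-0.007, -0.054, -0.02], [0, 0, -0.02], [0, 0, 0], [0, 0, 0]], "rot": [[0, 0, 0], [0, 0, 0], [0, 0, 0], [0, 0, 0], [0, 0, 0], [0, 0, 0], [0, 0, 0], [0, 0, 0], [0, 0, 0], [0, 0, 0]], "hand": [0, 0, 0, 0, 0, 0, 0, 0, 0, 0]}}

```text
clock: 23.55
position: [0.5107, -0.1395, 0.1314]
tcp_rot: [-0.001, 0.822, 0.569, -0.0]
contact_force: [0.3, 0.3, -4.0]
gripper_width: 0.0215
finger_force: 48.4
```

Run:
```python
from h import *
np.set_printoptions(precision=4,suppress=True)
s=grab_frame("scene")
x=read_state();P=x["position"];print(P,x["tcp_rot"],x["contact_force"],x["gripper_width"],x["clock"])
f=P-[0,0,.0521]; print("foot px",proj(s,f),"shoulder",proj(s,f+[0,0,.04]))
im=cv2.resize(s["pixels"][100:160,260:340],(800,600),interpolation=cv2.INTER_CUBIC)[:,:,::-1].copy()
th=np.linspace(0,2*np.pi,60)
def circ(c,r,col):
    pts=np.array([(proj(s,[c[0]+r*np.cos(a),c[1]+r*np.sin(a),c[2]])-[260,100]+.5)*10 for a in th]).astype(int)
    cv2.polylines(im,[pts],True,col,1)
circ(f,.010,(0,0,255)); circ(f+[0,0,.04],.020,(0,0,255)); circ([.5111,-.1397,.061],.011,(0,255,0))
cv2.imwrite("pics/bx.png",im)
```

```text
[ 0.5115 -0.1391  0.1319] [-0.0002  0.822   0.5694  0.0003] [ 0.2791  0.1901 -2.4261] 0.021655476140626077 23.6
foot px [303.3686 138.9405] shoulder [303.0169 129.0096]
```

View pics/bx.png

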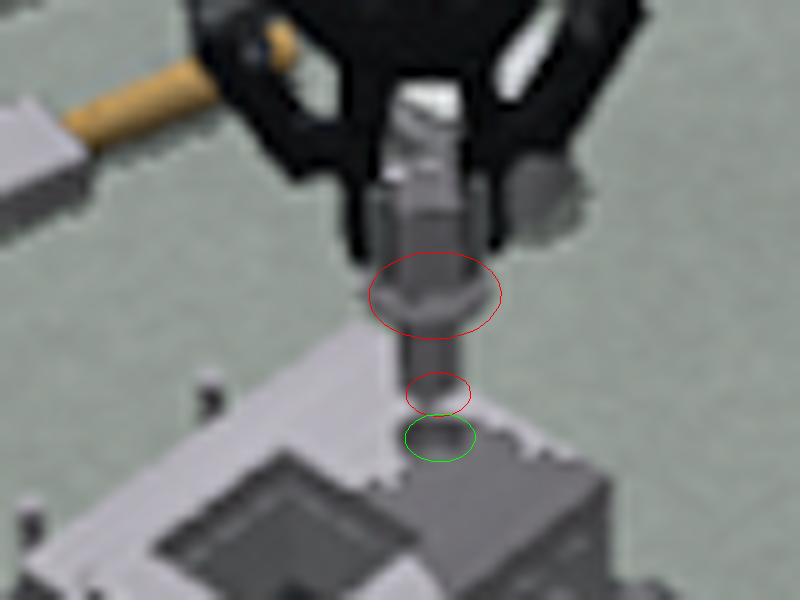

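```bash
cat > bf.py <<'E'
from h import *
np.set_printoptions(precision=4,suppress=True)
s=grab_frame("scene");P=read_state()["position"];f=P-[0,0,.0521]
g=cv2.GaussianBlur(cv2.cvtColor(s["pixels"],cv2.COLOR_RGB2GRAY).astype(np.float32),(0,0),.6)
G=np.hypot(cv2.Sobel(g,5,1,0),cv2.Sobel(g,5,0,1))
def pj(X):
    c=(X-s["xyz"])@rot(s["orientation"])@s["mtx"].T; return c[:,:2]/c[:,2:]
def val(X):
    u=pj(X).astype(np.float32); return cv2.remap(G,u[:,0],u[:,1],1).ravel()
az=np.arctan2(s["xyz"][1]-P[1],s["xyz"][0]-P[0])
def arc(r,z,a): return np.c_[r*np.cos(a),r*np.sin(a),0*a+z]
fr=az+np.linspace(-1.6,1.6,25)
zz=np.linspace(.006,.034,20);o=np.ones(20)
lines=np.vstack([np.c_[.01*np.cos(az+k)*o,.01*np.sin(az+k)*o,zz] for k in(-1.57,1.57)])
parts=[arc(.02,.04,fr),arc(.0075,.0005,fr),lines]
def best(parts,c,rng):
    R=[]
    for dx in np.arange(-rng,rng+1e-6,.0005):
        for dy in np.arange(-rng,rng+1e-6,.0005):
            R.append((sum(val(p+c+[dx,dy,0]).mean() for p in parts),dx*1e3,dy*1e3))
    R.sort(reverse=True); return np.array(R[:4])
print(P); print("bolt all",best(parts,f,.008)); print("collar+lines",best([parts[0],parts[2]],f,.008))
h=arc(.011,.061,np.linspace(0,6.28,50)); print("hole",best([h],np.array([P[0],P[1],0]),.007))
E
python3 bf.py
```

```text
[ 0.5118 -0.139   0.1322]
bolt all [[667.7759   4.5      2.5   ]
 [667.0449   5.       3.5   ]
 [667.0095   4.       1.5   ]
 [666.093    4.       2.    ]]
collar+lines [[433.4471   4.       1.5   ]
 [432.6794   4.5      2.5   ]
 [431.9691   4.5      2.    ]
 [431.7673   4.       2.    ]]
hole [[222.1809   1.5     -4.    ]
 [222.1508   1.      -4.5   ]
 [221.9468   1.      -4.    ]
 [221.9421   1.5     -3.5   ]]
```

>>> {"api": "send_rows", "payload": {"delta_pos": [[0, 0, -0.01], [0, 0, -0.008], [0, 0, 0], [0, 0, 0]], "rot": [[0, 0, 0], [0, 0, 0], [0, 0, 0], [0, 0, 0]], "hand": [0, 0, 0, 0]}}

```text
clock: 24.05
position: [0.5108, -0.14, 0.1178]
tcp_rot: [-0.0, 0.822, 0.569, -0.0]
contact_force: [-0.2, 0.2, -3.7]
gripper_width: 0.0216
finger_force: 48.5
```

Run:
```python
from h import *
np.set_printoptions(precision=4,suppress=True)
s=grab_frame("scene")
P=read_state()["position"];f=P-[0,0,.0521];print(P,f[2],s["mtx"])
o=np.array([290,118])
im=cv2.resize(s["pixels"][118:148,290:316],(520,600),interpolation=cv2.INTER_CUBIC)[:,:,::-1].copy()
cv2.imwrite("pics/z1.png",im)
for n,c,r in(("collar_under",f+[0,0,.04],.02),("foot3",f+[0,0,.003],.01),("foot",f,.007),("hole",np.array([P[0],P[1],.061]),.011)):
    pts=np.array([(proj(s,[c[0]+r*np.cos(a),c[1]+r*np.sin(a),c[2]])-o)*20 for a in np.linspace(0,6.28,90)])
    print(n,"center",(proj(s,c)-o)*20,"min",pts.min(0),"max",pts.max(0))
for d in([.001,0,0],[0,.001,0],[0,0,.001]): print(d,(proj(s,f+d)-proj(s,f))*20)
```

```text
[ 0.511  -0.1402  0.118 ] 0.06589407747649967 [[400.8793   0.     322.0228]
 [  0.     400.8793 200.1603]
 [  0.       0.       1.    ]]
collar_under center [261.9769 285.2827] min [131.1194 199.2642] max [392.6933 373.1477]
foot3 center [268.3985 466.1811] min [204.475  423.0201] max [332.2705 509.8039]
foot center [268.9064 480.4881] min [224.2453 450.2349] max [313.5348 510.9719]
hole center [269.7309 503.7151] min [199.754  456.2835] max [339.6501 551.6999]
[0.001, 0, 0] [-5.6082  2.1433]
[0, 0.001, 0] [3.0442 3.7752]
[0, 0, 0.001] [-0.1691 -4.7631]
```

View pics/z1.png

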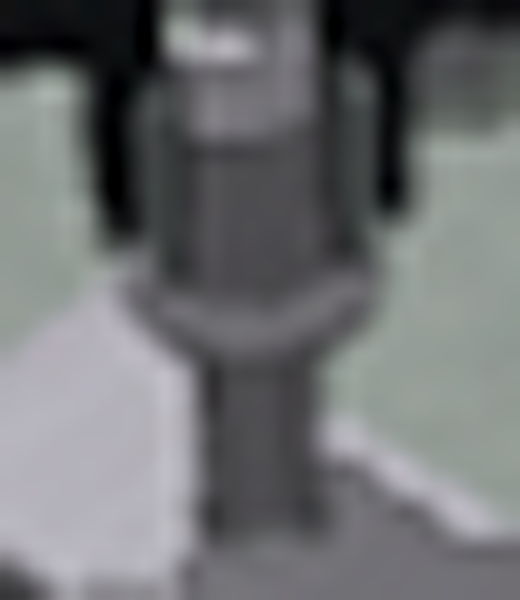

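>>> {"api": "send_rows", "payload": {"delta_pos": [[0.0003, 0.0014, 0], [0, 0, -0.004], [0, 0, -0.003], [0, 0, -0.002], [0, 0, 0], [0, 0, 0]], "rot": [[0, 0, 0], [0, 0, 0], [0, 0, 0], [0, 0, 0], [0, 0, 0], [0, 0, 0]], "hand": [0, 0, 0, 0, 0, 0]}}

```text
clock: 24.7
position: [0.5112, -0.1393, 0.1112]
tcp_rot: [-0.0, 0.823, 0.569, -0.0]
contact_force: [-0.3, 0.8, -3.0]
gripper_width: 0.0217
finger_force: 48.5
```

>>> {"api": "send_rows", "payload": {"delta_pos": [[0, 0, -0.002], [0, 0, 0], [0, 0, 0]], "rot": [[0, 0, 0], [0, 0, 0], [0, 0, 0]], "hand": [0, 0, 0]}}

```text
clock: 25.0
position: [0.5112, -0.1393, 0.1098]
tcp_rot: [-0.0, 0.823, 0.569, 0.0]
contact_force: [0.6, 0.3, -2.6]
gripper_width: 0.0217
finger_force: 48.5
```

>>> {"api": "send_rows", "payload": {"delta_pos": [[0, 0, -0.002], [0, 0, 0], [0, 0, 0]], "rot": [[0, 0, 0], [0, 0, 0], [0, 0, 0]], "hand": [0, 0, 0]}}

```text
clock: 25.3
position: [0.5112, -0.1392, 0.1082]
tcp_rot: [-0.0, 0.823, 0.569, -0.0]
contact_force: [-0.0, 0.1, -3.2]
gripper_width: 0.0214
finger_force: 48.5
```

>>> {"api": "send_rows", "payload": {"delta_pos": [[0, 0, -0.002], [0, 0, 0], [0, 0, 0]], "rot": [[0, 0, 0], [0, 0, 0], [0, 0, 0]], "hand": [0, 0, 0]}}

```text
clock: 25.6
position: [0.5112, -0.1392, 0.1067]
tcp_rot: [-0.0, 0.823, 0.569, -0.0]
contact_force: [-0.2, 0.8, -3.5]
gripper_width: 0.0217
finger_force: 48.5
```

>>> {"api": "send_rows", "payload": {"delta_pos": [[0, 0, -0.004], [0, 0, -0.004], [0, 0, -0.002], [0, 0, 0]], "rot": [[0, 0, 0], [0, 0, 0], [0, 0, 0], [0, 0, 0]], "hand": [0, 0, 0, 0]}}

```text
clock: 26.0
position: [0.5109, -0.1392, 0.0989]
tcp_rot: [-0.0, 0.823, 0.569, -0.0]
contact_force: [-0.1, 0.3, -2.1]
gripper_width: 0.0219
finger_force: 48.5
```

>>> {"api": "send_rows", "payload": {"delta_pos": [[0, 0, -0.002], [0, 0, -0.002], [0, 0, 0], [0, 0, 0]], "rot": [[0, 0, 0], [0, 0, 0], [0, 0, 0], [0, 0, 0]], "hand": [0, 0, 0, 0]}}

```text
clock: 26.4
position: [0.5112, -0.1393, 0.0963]
tcp_rot: [-0.0, 0.823, 0.569, -0.0]
contact_force: [-0.0, -0.6, -4.1]
gripper_width: 0.0216
finger_force: 48.5
```

>>> {"api": "send_rows", "payload": {"delta_pos": [[0, 0, -0.002], [0, 0, -0.002], [0, 0, 0], [0, 0, 0]], "rot": [[0, 0, 0], [0, 0, 0], [0, 0, 0], [0, 0, 0]], "hand": [0, 0, 0, 0]}}

```text
clock: 26.8
position: [0.5112, -0.1391, 0.0932]
tcp_rot: [-0.0, 0.823, 0.569, -0.0]
contact_force: [0.5, 0.1, -3.4]
gripper_width: 0.0214
finger_force: 48.5
```

>>> {"api": "send_rows", "payload": {"delta_pos": [[0, 0, -0.003], [0, 0, -0.004], [0, 0, -0.004], [0, 0, -0.004], [0, 0, -0.003], [0, 0, 0]], "rot": [[0, 0, 0], [0, 0, 0], [0, 0, 0], [0, 0, 0], [0, 0, 0], [0, 0, 0]], "hand": [0, 0, 0, 0, 0, 0]}}

```text
clock: 27.4
position: [0.5111, -0.1391, 0.0793]
tcp_rot: [-0.0, 0.823, 0.569, -0.0]
contact_force: [-0.5, 1.1, -3.5]
gripper_width: 0.0216
finger_force: 48.5
```

>>> {"api": "send_rows", "payload": {"delta_pos": [[0, 0, -0.003], [0, 0, -0.003], [0, 0, 0], [0, 0, 0]], "rot": [[0, 0, 0], [0, 0, 0], [0, 0, 0], [0, 0, 0]], "hand": [0, 0, 0, 0]}}

```text
clock: 27.8
position: [0.5112, -0.1392, 0.0751]
tcp_rot: [-0.0, 0.823, 0.569, -0.0]
contact_force: [-0.1, 1.2, -3.6]
gripper_width: 0.0217
finger_force: 48.5
```

>>> {"api": "send_rows", "payload": {"delta_pos": [[0, 0, -0.002], [0, 0, -0.001], [0, 0, 0], [0, 0, 0]], "rot": [[0, 0, 0], [0, 0, 0], [0, 0, 0], [0, 0, 0]], "hand": [0, 0, 0, 0]}}

```text
clock: 28.2
position: [0.5113, -0.1392, 0.0731]
tcp_rot: [-0.0, 0.823, 0.569, 0.0]
contact_force: [-0.5, 1.4, -1.6]
gripper_width: 0.0216
finger_force: 48.6
```

>>> {"api": "send_rows", "payload": {"delta_pos": [[0, 0, -0.001], [0, 0, 0], [0, 0, 0], [0, 0, 0], [0, 0, 0], [0, 0, 0.01], [0, 0, 0.03], [0, 0, 0.05], [0, 0, 0.06]], "rot": [[0, 0, 0], [0, 0, 0], [0, 0, 0], [0, 0, 0], [0, 0, 0], [0, 0, 0], [0, 0, 0], [0, 0, 0], [0, 0, 0]], "hand": [0, 0, 0.6, 0.6, 0.6, 0.6, 0.6, 0.6, 0.6]}}

```text
clock: 29.1
position: [0.5099, -0.1392, 0.1852]
tcp_rot: [-0.001, 0.823, 0.569, -0.001]
contact_force: [1.0, 0.1, 0.5]
gripper_width: 0.0511
finger_force: 0.0
```

>>> {"api": "send_rows", "payload": {"delta_pos": [[0, 0.05, 0.03], [0, 0.06, 0.02], [-0.02, 0.06, 0], [-0.02, 0.06, 0], [0, 0, 0]], "rot": [[0, 0, 0], [0, 0, 0], [0, 0, 0], [0, 0, 0], [0, 0, 0]], "hand": [0.6, 0.6, 0.6, 0.6, 0.6]}}

```text
clock: 29.6
position: [0.4794, 0.0403, 0.223]
tcp_rot: [-0.001, 0.82, 0.573, 0.001]
contact_force: [-0.4, 0.2, 0.6]
gripper_width: 0.0516
finger_force: 0.0
```

Run:
```python
from h import *
s=grab_frame("scene");t=grab_frame("top")
a=cv2.resize(s["pixels"][110:260,260:400],(400,429),interpolation=cv2.INTER_CUBIC)
b=cv2.resize(t["pixels"][170:240,360:425],(398,429),interpolation=cv2.INTER_CUBIC)
cv2.imwrite("pics/f1.png",np.hstack([a,b])[:,:,::-1]);x=read_state();print(x["position"],x["contact_force"],x["clock"])
```

```text
[0.48114756 0.03427465 0.22293915] [-0.10091742  0.03617687  0.19606524] 29.7
```

View pics/f1.png

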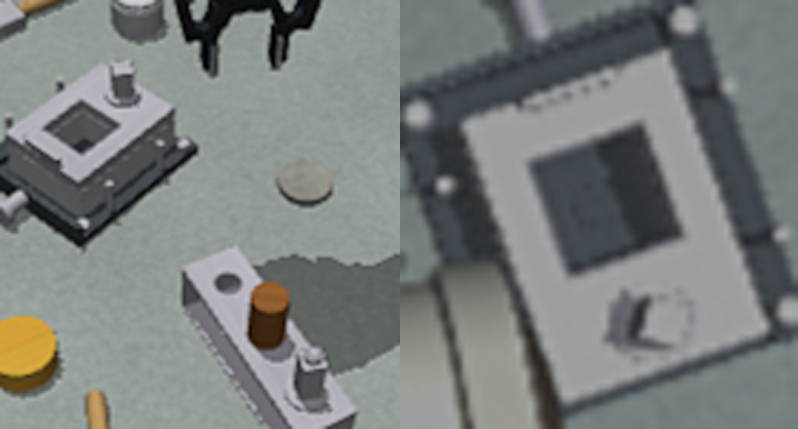

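The left half shows the bolt standing flush on the box at (122,90), the drift home in its rack hole at (312,380), the tamper untouched and the bolt's rack hole empty at (228,282). The right half shows the bolt's collar flat on the upper half at (655,322).

```bash
python3 -c "
from bench import *
print(finish_job())"
```

```text
the job is handed in; nothing more can be done
None
```

The job is handed in at about 30 s of the 72 s: the drift went down to its shoulder and lined up the holes, and is back home in its rack hole. The locking bolt is fully home in the locking hole, with contact forces staying around 10 N or less.

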